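# Hang the cleaning caddy on the sprung swing arm

## Task

Pick up the loaded cleaning caddy by its yellow handle bar and hang it by the slot under that bar in the red hook of the sprung swing arm. Let it down slowly as the arm sinks, hold it still once the arm carries the whole weight, neither more nor less, and only then let go and back away, so that the arm neither drops nor springs up on release and the caddy hangs upright. Do not force the arm down, and leave the other things on the top where they are.

Things in the scene. Friction and masses are not known exactly. Their poses are not given: they have to be found in the camera images.
- caddy: Loose grey cleaning caddy, two tins fixed in it; origin centre of underside, z up. Tub 120 (x) x 160 (y) x 55 mm high; across its middle an upright panel 12 mm thick (x), 110 wide (y), top 205 mm up, with a through slot (along x) 70 mm wide, from 95 to 150 mm up; above it the yellow handle bar. Mass unknown, 0.22 to 0.77 kg (tins full or nearly empty); centre of mass under the bar's middle.
- caddy_bar (a point): Centre of the yellow handle bar (12 x 110 x 55 mm high), 177.5 mm above the caddy's underside; axes of the caddy. Pinch it across its 12 mm thickness from above; about 16 mm higher than this point keeps the fingertips above the hook's collar and lip.
- caddy_slot (a point): Middle of the slot's upper edge (underside of the yellow bar), 150 mm above the caddy's underside and 27.5 mm below point caddy_bar; this edge rests on the hook.
- hook_post: Fixed grey post with blue swing arm; origin on the top, straight below the unloaded arm's hook seat. x points from hook to post (the hook's free end faces -x), z up. Post and its 90 mm square foot are centred at x = 244 mm; there, 230 mm up, is the arm's level hinge (along y). Hinge to hook seat 250 mm; unloaded, the arm rises to the hook by 0.222 rad.
- hook_seat (a point): Middle of the seat of the red hook, 285 mm up when unloaded; moves and tilts with the arm. The seat is flat, 34 mm long (along the arm), 18 wide, 12 thick, between a collar 10 mm high at the post's end and an upturned lip 8 mm thick, 12 mm high at the free end: the slot goes on from the free end, panel square across the arm. The blue arm lies 18 to 36 mm below the seat's line.
- swing_arm (a joint): Angle in rad by which the arm has sunk: 0 unloaded (at its upper stop), 0.53 at the lower stop. Preloaded spring: it starts to sink at about 1.3 N on the hook, then sinks 1 mm for each 0.052 N or so, with about 0.15 N of friction, lightly damped. So the caddy settles 15 to 120 mm down, according to its unknown mass.
- dustpan: Yellow plastic dustpan 200 x 190 x 55 mm with handle, bystander; origin centre of its underside
- brush_holder: White toilet brush holder, 104 mm across and 350 mm high with the brush's handle, bystander; origin centre of its underside
- bottle: Green closed bottle with blue twist cap, 72 mm across, 230 mm high, bystander; origin centre of its underside
- jar: Small glass jar with steel lid, 60 mm across, 75 mm high, bystander; origin centre of its underside
- spray_can: Blue can, 64 mm across, 170 mm high, bystander; origin centre of its underside
- polish_tin: Flat red tin, 72 mm across, 28 mm high, bystander; origin centre of its underside

How it is judged:
By the outcome, as a careful person would: the job done as asked, in the order asked, and still so for the second after the job is handed in, with the robot touching nothing.
It also fails if it takes over 58 s, if anything falls off the work surface, if the arm or the gripper's body presses on something with over 40 N, if the wrist force passes 120 N, or if a joint passes its speed limit or range.

## Robot

A 6-joint arm with a two-finger parallel gripper is mounted at the origin on the work surface. World frame = base frame: x ahead of the robot, y to its left, z up, the work surface at z = 0. Lengths are in m, angles in degrees, forces in N, time in s.
With the tool pointing down it reaches from about 0.375 to 0.825 m from the base axis. Payload 5.5 kg.
Tool frame: the origin (TCP) lies where the fingers leave the gripper's body, on its centre line; the fingertips stand 73 mm ahead of it and the grasp point (between the pads) lies 54 mm ahead of it; z points along the fingers, y is the direction in which the jaws open and shut (so a half turn about z gives the same grasp; the last joint's range is limited). The gripper opens to 85 mm and grips with 20 to 120 N. Pads are 22 mm wide; open, the fingers measure 114 mm over their backs; the gripper's body (76 mm by 85 mm) begins 54 mm behind the grasp point. The pads swing forward as they close: fully open they stand 13 mm farther back than shut.
Start: joints at [0, 17.962, -2.699, 69.339, 0, 90], TCP at [0.6, -0, 0.304] pointing down, gripper open.
Joint ranges: [-152.73, 152.73], [-39.44, 99.34], [-58.76, 71.6], [-118.89, 123.64], [-81.53, 83.1], [-180, 180]. Speed limits (degrees/s): [136.94, 136.94, 172.46, 180, 180, 180].

## Interface

Orientations are given as a 3x3 rotation matrix whose columns are the frame's x, y, z axes.
In Python, from station import * gives the robot as it stands.
- The arm moves only by the tool servo_tool, never from a script. Its argument "motion" is a list of rows, each a list of 7 numbers: the turn, a rotation vector about the world's x, y, z in units of 6 degrees (1.0 is 6 degrees), then the shift along the world's x, y, z in units of 25 mm (1.0 is 25 mm), then the closure, from 0 (fully open) to 1 (shut). In form: [[ax, ay, az, x, y, z, grip], ...]. A call has 1 to 8 rows; each row shifts and turns the pose as measured when the row begins; what a row does not reach is not made up. A row lasts 1/12 s, in which the tool goes at most 41.7 mm and 7.16 degrees, less where a joint would pass 70% of its speed; a pose out of reach is approached as far as the arm can. A call is refused whole if a number of a shift passes 1 or a number of a turn 1, either way. A call with a gripper value outside its range is refused whole. The fingers move at their own pace and stop on an object; "newtons" is the grip in N (left out, the last holds). Time passes only in rows, so rows that do not move let the fingers close. It gives the time, the measured TCP pose, the force and the opening at its end, in the units of the state.
- sense(): the state, without advancing time (a new reading comes with each control period).
- get_image(name): name is "scene" or "side" or "wrist"; returns the picture (400x640x3 uint8, red, green, blue); there is no depth.
- get_calibration(name): a dict with "intrinsics" (3x3 intrinsics, pixels), "cam_to_world" (4x4, takes a point from camera to world coordinates); the wrist camera has in their place "T_tool_cam" (4x4, takes a point from camera to tool coordinates, whose origin is the TCP and whose axes are the flange's). Camera axes: x right, y down, z forward; pixel columns grow to the right and rows downward; lengths in m; the calibration is good to about 2 mm. A picture is of the moment at which its call begins: read the wrist's pose just before it. get_calibration takes no time and is no camera call.
- close_job(): hands the job in, once; it reports no verdict.
Trained networks look in the newest picture that a camera, given by its name, has taken for a name from the list of things; names that differ only in an ending like _2 or _b are one class to them, and where a whole thing is asked for, a point or a joint stands for the part that bears it (a point fixed in the world has none). Each returns a list of dicts, best first, with "p" (0 to 1); they miss things now and then, are a little off and sometimes report something else, mostly with a low value. They report only what shows in the picture. A call takes as long as a camera call.
- outline_of(camera, target): "pixels" (400x640 bool, what is visible of it).
- place_of(camera, target): "position" ([x, y, z] in m, in world coordinates, good to about 4 mm: a listed point, or the origin of a listed thing).
The state is a dict: "time": time; "joint_positions": joint angles; "dq": joint speeds; "joint_torque": joint torques, N m; "position": TCP position; "tool_rot": TCP orientation; "wrist_force": force on the tool from outside, world axes, zero at the start; "wrist_torque": the same for the moment, N m; "gripper_width": opening from 0.0 (shut) to 1.0 (fully open).
Only numpy, scipy, OpenCV 4.12 (cv2) and the standard library are available. Lean on these libraries where they do the work, as an engineer would, in place of code of your own. Each camera call takes 0.05 s, during which the arm holds its last target. There are 200 camera calls.

## Working session

There is one attempt and no reset: what is moved stays moved. The work goes in short steps, Python scripts to look and compute and a tool call to move; the robot and the scene stay as the last step left them, time stands still between calls to the robot, and variables do not carry over. Pictures are saved under pics/ and viewed, about 8 in all and at most 12, crops included, and the job is handed in when it is done.

Besides the shell and the picture viewer there is one more tool, called after "Request:" as name(argument=value, ...) on one line, values as JSON. servo_tool: Moves the arm, as the interface text tells. Its arguments: {"type":"object","properties":{"motion":{"type":"array"},"newtons":{"type":"number"}},"required":["motion"]}

```bash
mkdir -p pics; ls
python3 - <<'E'
from station import *
import cv2,numpy as np
s=sense();print(s['time'],s['position'],s['wrist_force'],s['gripper_width'])
a=[]
for c in ['scene','side']:
    im=get_image(c);cv2.imwrite(f'pics/{c}0.png',im[:,:,::-1])
    for t in ['caddy','caddy_bar','caddy_slot','hook_post','hook_seat','dustpan','brush_holder','bottle','jar','spray_can','polish_tin']:
        r=place_of(c,t)
        print(c,t,[(np.round(q['position'],3),round(q['p'],2)) for q in r[:2]])
E
```

```text
pics
0.0 [ 5.99533020e-01 -6.60440418e-06  3.03018104e-01] [-0.83914254 -0.77954479  0.08414365] 0.9985837384479118
scene caddy [(array([ 0.473, -0.215,  0.   ]), 0.83)]
scene caddy_bar [(array([ 0.475, -0.214,  0.18 ]), 0.61)]
scene caddy_slot [(array([ 0.473, -0.214,  0.152]), 0.7)]
scene hook_post []
scene hook_seat []
scene dustpan [(array([ 0.452, -0.557, -0.   ]), 0.76)]
scene brush_holder [(array([ 0.577,  0.514, -0.003]), 0.7)]
scene bottle [(array([0.412, 0.53 , 0.002]), 0.79)]
scene jar [(array([ 0.75 , -0.209,  0.001]), 0.86)]
scene spray_can [(array([ 0.607, -0.455,  0.002]), 0.73), (array([ 0.577,  0.515, -0.002]), 0.59)]
scene polish_tin [(array([ 0.774, -0.054, -0.   ]), 0.6)]
side caddy [(array([ 0.472, -0.216,  0.002]), 0.85), (array([ 0.575,  0.511, -0.001]), 0.35)]
side caddy_bar [(array([ 0.473, -0.218,  0.178]), 0.78), (array([ 0.754, -0.218,  0.002]), 0.51)]
side caddy_slot [(array([ 0.475, -0.218,  0.15 ]), 0.9)]
side hook_post []
side hook_seat [(array([0.549, 0.104, 0.286]), 0.87)]
side dustpan []
side brush_holder [(array([ 0.573,  0.506, -0.001]), 0.97)]
side bottle [(array([0.413, 0.54 , 0.004]), 0.7)]
side jar [(array([ 0.754, -0.216,  0.   ]), 0.67), (array([ 0.472, -0.217,  0.177]), 0.48)]
side spray_can [(array([ 0.606, -0.454, -0.001]), 0.65)]
side polish_tin [(array([ 0.774, -0.056, -0.001]), 0.66)]
```

View pics/scene0.png

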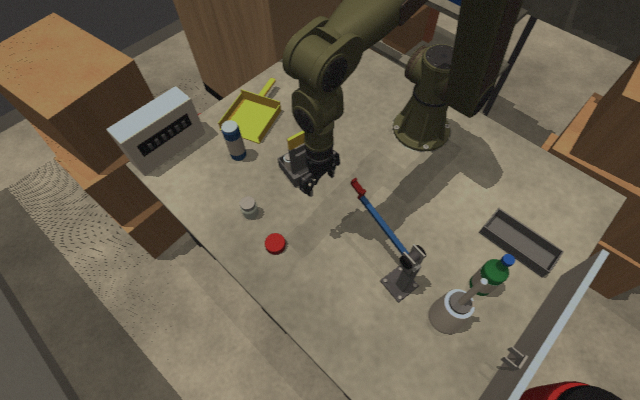

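View pics/side0.png

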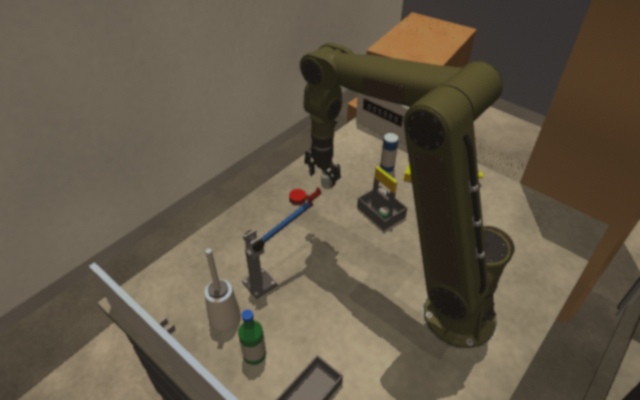

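Run:
```python
from station import *
import cv2,numpy as np
np.set_printoptions(precision=4,suppress=True)
for c in ['scene','side','wrist']:
    k=get_calibration(c);print(c,k)
for c,t in [('scene','hook_post'),('side','hook_post'),('scene','caddy_bar'),('side','caddy_bar')]:
    r=outline_of(c,t)
    for q in r[:2]:
        ys,xs=np.nonzero(q['pixels']);print(c,t,round(q['p'],2),xs.min(),xs.max(),ys.min(),ys.max(),len(xs))
        if t=='caddy_bar' and q is r[0]:
            print(cv2.minAreaRect(np.c_[xs,ys].astype(np.float32)))
print(sense()['tool_rot'])
```

```text
scene {'intrinsics': array([[375.9899,   0.    , 320.9765],
       [  0.    , 375.9899, 200.5474],
       [  0.    ,   0.    ,   1.    ]]), 'cam_to_world': array([[-0.6922,  0.6269, -0.3575,  1.0364],
       [ 0.7215,  0.5905, -0.3616,  0.4426],
       [-0.0156, -0.5082, -0.8611,  1.2043],
       [ 0.    ,  0.    ,  0.    ,  1.    ]])}
side {'intrinsics': array([[483.2569,   0.    , 325.3758],
       [  0.    , 483.2569, 193.811 ],
       [  0.    ,   0.    ,   1.    ]]), 'cam_to_world': array([[-0.7632, -0.4566,  0.4572, -0.2112],
       [-0.6461,  0.5268, -0.5523,  0.9608],
       [ 0.0113, -0.7169, -0.6971,  1.3975],
       [ 0.    ,  0.    ,  0.    ,  1.    ]])}
wrist {'intrinsics': array([[351.9181,   0.    , 322.3682],
       [  0.    , 351.9181, 198.1833],
       [  0.    ,   0.    ,   1.    ]]), 'T_tool_cam': array([[ 0.0001, -0.9554, -0.2953,  0.0768],
       [ 1.    , -0.0002,  0.0011,  0.0006],
       [-0.0011, -0.2953,  0.9554, -0.07  ],
       [ 0.    ,  0.    ,  0.    ,  1.    ]])}
scene hook_post 0.88 350 425 178 301 1962
scene caddy_bar 0.84 279 307 131 185 957
((291.9991760253906, 158.74295043945312), (53.08302688598633, 27.478275299072266), 83.48019409179688)
side caddy_bar 0.92 356 407 166 229 1810
((382.6458435058594, 199.3137664794922), (55.42887496948242, 46.77614212036133), 43.2642936706543)
[[-0.  1. -0.]
 [ 1.  0.  0.]
 [ 0. -0. -1.]]
```

The scene view shows the hook at (357,187), post foot near (402,285) and the bar, partly hidden, at (296,140). In the side view the hook tip is at (316,192), the foot at (260,284) and the yellow bar at (385,180). I'll measure the arm's and the bar's directions from these.

```bash
cat > h.py <<'E'
from station import *
import cv2,numpy as np
from scipy.optimize import least_squares
np.set_printoptions(precision=4,suppress=True)
def cam(c,s=None):
    k=get_calibration(c);K=k['intrinsics']
    if c=='wrist':
        T=np.eye(4);T[:3,:3]=s['tool_rot'];T[:3,3]=s['position'];return K,T@k['T_tool_cam']
    return K,k['cam_to_world']
def ray(c,uv,s=None):
    K,T=cam(c,s);d=T[:3,:3]@np.linalg.inv(K)@np.r_[uv,1.];return T[:3,3],d
def onz(c,uv,z,s=None):
    o,d=ray(c,uv,s);return o+d*(z-o[2])/d[2]
def proj(c,P,s=None):
    K,T=cam(c,s);q=(np.atleast_2d(P)-T[:3,3])@T[:3,:3]@K.T;return q[:,:2]/q[:,2:]
E
python3 - <<'E'
from h import *
for c,uv in [('scene',(402,285)),('side',(260,284))]: print(c,'foot',onz(c,uv,0.005))
for c in ['scene','side']:
    im=cv2.imread(f'pics/{c}0.png');h=cv2.cvtColor(im,cv2.COLOR_BGR2HSV)
    blue=cv2.inRange(h,(95,110,60),(125,255,255));red=cv2.inRange(h,(0,120,60),(8,255,255))|cv2.inRange(h,(172,120,60),(180,255,255))
    yel=cv2.inRange(h,(22,120,80),(35,255,255))
    for n,m in [('blue',blue),('red',red),('yel',yel)]:
        N,l,st,ce=cv2.connectedComponentsWithStats(m)
        for i in range(1,N):
            if st[i,4]>40: 
                ys,xs=np.nonzero(l==i);print(c,n,st[i],ce[i],cv2.boxPoints(cv2.minAreaRect(np.c_[xs,ys].astype(np.float32))).round(1).tolist())
# fit yaw with foot
for c,f in [('scene',(402,285)),('side',(260,284))]:
    P=onz(c,f,0.005)[:2]-np.array([.549,.104]);print(np.hypot(*P),np.degrees(np.arctan2(P[1],P[0])))
E
python3 - <<'E'
import cv2
a=cv2.imread('pics/scene0.png')[170:310,330:440];b=cv2.imread('pics/side0.png')[150:310,230:420]
a=cv2.resize(a,None,fx=3,fy=3,interpolation=2);b=cv2.resize(b,None,fx=2.4,fy=2.4,interpolation=2)
h=max(a.shape[0],b.shape[0])
p=lambda x:cv2.copyMakeBorder(x,0,h-x.shape[0],0,0,0)
cv2.imwrite('pics/crop1.png',cv2.hconcat([p(a),p(b)]))
E
```

```text
scene foot [0.5881 0.3526 0.005 ]
side foot [0.5838 0.3476 0.005 ]
scene blue [361 196  48  58 333] [383.2763 224.5285] [[360.0, 198.39999389648438], [364.1000061035156, 195.1999969482422], [408.5, 252.60000610351562], [404.3999938964844, 255.8000030517578]]
scene blue [502 254  13  12 113] [508.2566 259.2478] [[502.0, 254.0], [514.0, 254.0], [514.0, 265.0], [502.0, 265.0]]
scene red [352 178  14  16 108] [357.6944 186.4259] [[349.3999938964844, 181.5], [355.29998779296875, 177.0], [366.1000061035156, 191.39999389648438], [360.20001220703125, 195.89999389648438]]
scene red [265 233  21  21 320] [274.5375 242.5813] [[260.5, 243.5], [275.0, 229.0], [288.0, 242.0], [273.5, 256.5]]
scene red [522 382  66  18 505] [552.2059 390.9129] [[521.0, 390.0], [585.5999755859375, 377.1000061035156], [588.7000122070312, 392.5], [524.0999755859375, 405.3999938964844]]
scene yel [218  78  62  46 249] [256.3855  94.1004] [[209.6999969482422, 98.80000305175781], [273.29998779296875, 76.9000015258789], [281.6000061035156, 101.0999984741211], [218.0, 123.0]]
scene yel [ 230   97   50   47 1203] [252.9194 
[... 1122 characters left out ...]
844, 71.9000015258789], [468.5, 95.19999694824219]]
side yel [424  87  40  28 340] [445.0441  97.6382] [[421.79998779296875, 100.4000015258789], [447.79998779296875, 78.19999694824219], [465.29998779296875, 98.5999984741211], [439.29998779296875, 120.9000015258789]]
side yel [403 163   8  17  71] [407.0845 171.831 ] [[402.0, 178.60000610351562], [408.0, 162.60000610351562], [413.5, 164.6999969482422], [407.5, 180.6999969482422]]
side yel [375 166  22  18 133] [385.7368 174.609 ] [[373.79998779296875, 168.8000030517578], [377.20001220703125, 164.5], [397.8999938964844, 180.60000610351562], [394.5, 184.89999389648438]]
0.25164779585164687 81.06989047911084
0.24607111546677282 81.87468012919389
```

View pics/crop1.png

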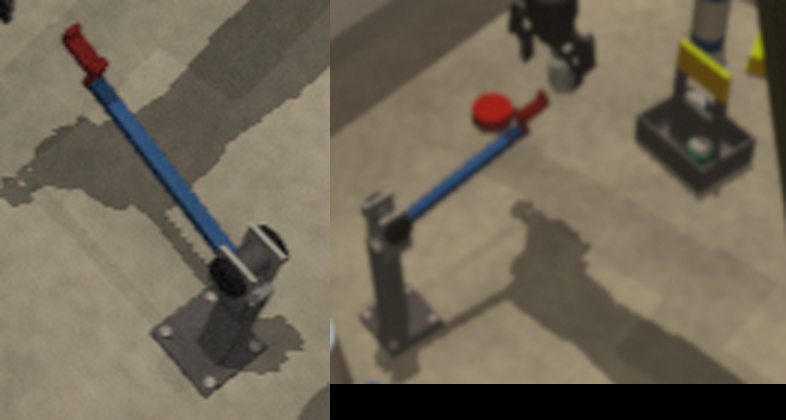

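The crops show the red hook at the upper end of the blue arm, and the foot's bolts are centred at about (400.3,283.5) scene and (260.2,283.7) side. Next I'll triangulate the arm line and the bar's top edge.

Run:
```python
from h import *
def plane(c,m):
    ys,xs=np.nonzero(m);vx,vy,x,y=cv2.fitLine(np.c_[xs,ys].astype(np.float32),cv2.DIST_HUBER,0,.01,.01).ravel()
    o,a=ray(c,(x,y));_,b=ray(c,(x+60*vx,y+60*vy));n=np.cross(a,b);return o,n/np.linalg.norm(n)
P=[]
for c in ['scene','side']:
    h=cv2.cvtColor(cv2.imread(f'pics/{c}0.png'),cv2.COLOR_BGR2HSV)
    m=cv2.inRange(h,(95,110,50),(125,255,255))
    N,l,st,ce=cv2.connectedComponentsWithStats(m)
    i=[i for i in range(1,N) if max(st[i,2:4])>35][0]
    P.append(plane(c,l==i))
    print(c,onz(c,(400.3,283.5) if c=='scene' else (260.2,283.7),.008))
d=np.cross(P[0][1],P[1][1]);d/=np.linalg.norm(d);d*=np.sign(d[1])
print('arm dir',d,'yaw',np.degrees(np.arctan2(d[1],d[0])),'slope rad',np.arcsin(-d[2]))
A=np.array([P[0][1],P[1][1],[0,1,0]])
for y in (.104,.2,.345): print(np.linalg.solve(A,[P[0][1]@P[0][0],P[1][1]@P[1][0],y]))
# bar top edge in side view: (375,166)-(397,182)
a,b=onz('side',(376,165.5),.205),onz('side',(398,181.5),.205);print(a,b,np.degrees(np.arctan2(*(b-a)[[1,0]])),np.linalg.norm(b-a))
```

```text
scene [0.589  0.3457 0.008 ]
side [0.5824 0.3476 0.008 ]
arm dir [ 0.1673  0.9604 -0.2229] yaw 80.11856181754675 slope rad 0.22483352859049036
[0.5479 0.104  0.2588]
[0.5646 0.2    0.2365]
[0.5899 0.345  0.2028]
[ 0.5256 -0.2261  0.205 ] [ 0.4125 -0.2065  0.205 ] 170.15724190480404 0.11476435760858149
```

Arm yaw is about 80.5° and its slope agrees with the given 0.222. The bar runs along about 170°, so the caddy's x is about 80° and already nearly aligned. I'll start toward the caddy while turning the jaws.

Request:
servo_tool(motion=[[0, 0, 1, -0.4, -0.6, 0.2, 0], [0, 0, 1, -0.4, -0.6, 0.2, 0]], newtons=60)

```text
time: 1.57
position: [0.5805, -0.0283, 0.3126]
tool_rot: [[-0.217, 0.976, -0.001], [0.976, 0.217, 0.001], [0.001, -0.001, -1.0]]
wrist_force: [0.3, -0.9, -0.4]
gripper_width: 0.996
```

```bash
python3 -c "
from h import *
s=sense();print(s['time'],s['joint_positions'],s['position'],s['tool_rot'])"
```

```text
1.5667 [-2.8182 15.8001 -4.4711 69.8041  0.0554 74.657 ] [ 0.5805 -0.0283  0.3126] [[-0.2169  0.9762 -0.0013]
 [ 0.9762  0.2169  0.001 ]
 [ 0.0013 -0.001  -1.    ]]
```

Request:
servo_tool(motion=[[0, 0, 0.94, -0.36, -0.63, 0.08, 0], [0, 0, 0.94, -0.36, -0.63, 0.08, 0], [0, 0, 0.94, -0.36, -0.63, 0.08, 0], [0, 0, 0.94, -0.36, -0.63, 0.08, 0], [0, 0, 0.94, -0.36, -0.63, 0.08, 0], [0, 0, 0.94, -0.36, -0.63, 0.08, 0]])

```text
time: 2.07
position: [0.5241, -0.1259, 0.3258]
tool_rot: [[-0.747, 0.665, -0.001], [0.665, 0.747, 0.0], [0.001, -0.0, -1.0]]
wrist_force: [0.9, -0.6, 0.4]
gripper_width: 1.001
```

Request:
servo_tool(motion=[[0, 0, 0.94, -0.36, -0.63, 0.08, 0], [0, 0, 0.94, -0.36, -0.63, 0.08, 0], [0, 0, 0.94, -0.36, -0.63, 0.08, 0], [0, 0, 0.94, -0.36, -0.63, 0.08, 0], [0, 0, 0.94, -0.36, -0.63, 0.08, 0], [0, 0, 0.94, -0.36, -0.63, 0.08, 0]])

```text
time: 2.57
position: [0.4668, -0.2248, 0.3391]
tool_rot: [[-0.994, 0.106, 0.001], [0.106, 0.994, -0.0], [-0.001, -0.0, -1.0]]
wrist_force: [0.1, 0.8, -0.2]
gripper_width: 1.0
```

Run:
```python
from h import *
s=sense();im=get_image('wrist');cv2.imwrite('pics/w1.png',im[:,:,::-1])
print(s['time'],s['position'],s['tool_rot'],np.degrees(np.arctan2(s['tool_rot'][1,1],s['tool_rot'][0,1])))
for t in ['caddy','caddy_bar','caddy_slot']: print(t,[(np.round(q['position'],4),round(q['p'],2)) for q in place_of('wrist',t)[:2]])
get_image('side');get_image('scene')
for c in ['scene','side']:
  for t in ['hook_seat','hook_post','caddy_bar']: print(c,t,[(np.round(q['position'],4),round(q['p'],2)) for q in place_of(c,t)[:2]])
h=cv2.cvtColor(im,cv2.COLOR_RGB2HSV);m=cv2.inRange(h,(20,110,60),(38,255,255))
N,l,st,ce=cv2.connectedComponentsWithStats(m);i=1+st[1:,4].argmax();ys,xs=np.nonzero(l==i)
b=cv2.boxPoints(cv2.minAreaRect(np.c_[xs,ys].astype(np.float32)));print(st[i],b)
print(np.array([onz('wrist',p,.205,s) for p in b]))
F=[]
for _ in range(6): get_image('wrist');F.append(sense()['wrist_force'])
print(np.mean(F,0),np.std(F,0))
```

```text
2.5667 [ 0.4668 -0.2248  0.3391] [[-0.9944  0.1059  0.0007]
 [ 0.1059  0.9944 -0.0003]
 [-0.0007 -0.0002 -1.    ]] 83.92069170981728
caddy [(array([ 0.475 , -0.2187, -0.0022]), 0.91)]
caddy_bar [(array([ 0.4705, -0.2163,  0.1825]), 0.82)]
caddy_slot [(array([ 0.4746, -0.2141,  0.1511]), 0.72)]
scene hook_seat [(array([0.5531, 0.1012, 0.2831]), 0.8)]
scene hook_post []
scene caddy_bar [(array([ 0.4715, -0.2172,  0.1778]), 0.91), (array([0.5536, 0.1025, 0.2821]), 0.7)]
side hook_seat [(array([0.5457, 0.1023, 0.2842]), 0.98), (array([ 0.6061, -0.4505, -0.0029]), 0.15)]
side hook_post []
side caddy_bar [(array([ 0.4722, -0.2165,  0.175 ]), 0.65), (array([0.549, 0.104, 0.286]), 0.43)]
[    0    58   157   234 20669] [[-86.2892 113.9296]
 [ 64.5852  36.0054]
 [156.9454 214.8304]
 [  6.071  292.7545]]
[[ 0.3814 -0.4463  0.205 ]
 [ 0.3513 -0.3486  0.205 ]
 [ 0.4553 -0.3246  0.205 ]
 [ 0.4985 -0.4374  0.205 ]]
[ 0.1586  0.1938 -0.0489] [0.4378 0.4084 0.6541]
```

View pics/w1.png

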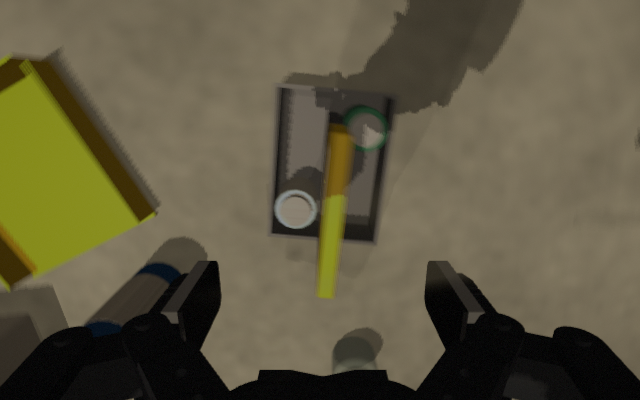

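The wrist view shows the bar clear of everything between the open jaws, running from about (341,124) to (327,298). The frame is slightly blurred by motion, so I'll re-measure now that the arm is at rest.

Run:
```python
from h import *
s=sense();im=get_image('wrist')
print(s['time'],s['position'],np.degrees(np.arctan2(s['tool_rot'][1,1],s['tool_rot'][0,1])))
h=cv2.cvtColor(im,cv2.COLOR_RGB2HSV);m=cv2.inRange(h,(14,110,50),(38,255,255));m[:,:220]=0;m[:,420:]=0
N,l,st,ce=cv2.connectedComponentsWithStats(m);i=1+st[1:,4].argmax();ys,xs=np.nonzero(l==i)
b=cv2.boxPoints(cv2.minAreaRect(np.c_[xs,ys].astype(np.float32)));print(st[i],b)
P=np.array([onz('wrist',p,.205,s) for p in b]);print(P[:,:2],P.mean(0)[:2])
b=b[np.argsort(b[:,1])];e=[onz('wrist',b[:2].mean(0),.205,s),onz('wrist',b[2:].mean(0),.205,s)]
d=e[0]-e[1];print(np.linalg.norm(d),np.degrees(np.arctan2(d[1],d[0])),(e[0]+e[1])/2)
```

```text
3.4667 [ 0.4674 -0.2239  0.3389] 83.62515233983541
[ 318  125   37  175 3797] [[312.8262 297.1723]
 [332.8146 123.9401]
 [356.1577 126.6336]
 [336.1693 299.8657]]
[[ 0.5237 -0.2351]
 [ 0.4126 -0.2104]
 [ 0.4156 -0.1973]
 [ 0.5275 -0.2199]] [ 0.4699 -0.2157]
0.11402142737720158 168.00153985073928 [ 0.4699 -0.2157  0.205 ]
```

Request:
servo_tool(motion=[[0, 0, -0.42, 0.08, 0.16, -0.4, 0], [0, 0, -0.42, 0.08, 0.16, -0.6, 0], [0, 0, 0, 0, 0, -0.6, 0], [0, 0, 0, 0, 0, -0.6, 0], [0, 0, 0, 0, 0, -0.5, 0], [0, 0, 0, 0, 0, 0, 0]])

```text
time: 4.02
position: [0.4722, -0.2163, 0.2704]
tool_rot: [[-0.979, 0.203, 0.004], [0.203, 0.979, -0.002], [-0.005, -0.001, -1.0]]
wrist_force: [0.2, 1.2, 0.0]
gripper_width: 0.998
```

```bash
cat > st.py <<'E'
from h import *
import sys
n=int(sys.argv[1]) if len(sys.argv)>1 else 0
F=[]
for _ in range(n): get_image('side');F.append(sense()['wrist_force'])
s=sense();print(s['time'],s['position'],'yaw',np.degrees(np.arctan2(s['tool_rot'][1,1],s['tool_rot'][0,1])),'tilt',s['tool_rot'][:2,2],s['gripper_width'])
if n: print('F',np.mean(F,0),'se',np.std(F,0)/n**.5)
E
python3 st.py 10
```

```text
4.5167 [ 0.4736 -0.2169  0.2733] yaw 78.26812945619346 tilt [ 0.0084 -0.0041] 1.0025134266889397
F [ 0.3591 -0.1645  0.1027] se [0.2027 0.1785 0.1328]
```

Request:
servo_tool(motion=[[0.02, 0.04, 0, -0.03, 0, -0.4, 0], [0.02, 0.04, 0, -0.03, 0.02, -0.4, 0], [0, 0, 0, 0, 0, -0.23, 0], [0, 0, 0, 0, 0, 0, 0]])

```text
time: 4.85
position: [0.4721, -0.2164, 0.2453]
tool_rot: [[-0.979, 0.203, 0.0], [0.203, 0.979, 0.0], [-0.0, 0.0, -1.0]]
wrist_force: [-0.2, -0.4, 1.0]
gripper_width: 0.996
```

```bash
python3 st.py 3
```

```text
5.0 [ 0.4727 -0.2167  0.2469] yaw 78.26813177190832 tilt [ 0.0017 -0.0006] 0.996309520275561
F [ 0.0963 -0.4071  0.2922] se [0.3381 0.2087 0.0429]
```

Request:
servo_tool(motion=[[0, 0, 0, 0, 0, 0, 1], [0, 0, 0, 0, 0, 0, 1], [0, 0, 0, 0, 0, 0, 1], [0, 0, 0, 0, 0, 0, 1], [0, 0, 0, 0, 0, 0, 1], [0, 0, 0, 0, 0, 0, 1], [0, 0, 0, 0, 0, 0, 1], [0, 0, 0, 0, 0, 0, 1]], newtons=60)

```text
time: 5.67
position: [0.4736, -0.2172, 0.2484]
tool_rot: [[-0.979, 0.203, 0.004], [0.203, 0.979, -0.002], [-0.005, -0.001, -1.0]]
wrist_force: [0.7, -0.6, -1.0]
gripper_width: 0.128
```

```bash
python3 st.py 3
```

```text
5.8167 [ 0.4737 -0.2172  0.2485] yaw 78.27064669605343 tilt [ 0.0044 -0.002 ] 0.12961911812427548
F [-0.0472 -0.2077  0.0338] se [0.1144 0.1874 0.3645]
```

Request:
servo_tool(motion=[[0, 0, 0, 0, 0, 0.3, 1], [0, 0, 0, 0, 0, 0.5, 1], [0, 0, 0, 0, 0, 0.8, 1], [0, 0, 0, 0, 0, 0.8, 1], [0, 0, 0.1, 0, 0.2, 0.9, 1], [0, 0, 0.1, 0.2, 0.5, 0.9, 1], [0, 0, 0.1, 0.3, 0.8, 0.9, 1], [0, 0, 0.1, 0.3, 0.8, 0.8, 1]])

```text
time: 6.48
position: [0.4842, -0.1579, 0.392]
tool_rot: [[-0.986, 0.167, -0.022], [0.167, 0.986, 0.005], [0.023, 0.002, -1.0]]
wrist_force: [1.2, 0.4, -5.8]
gripper_width: 0.13
```

```bash
python3 st.py 8
```

```text
6.8833 [ 0.484  -0.1587  0.3897] yaw 80.39027005470511 tilt [-0.0234  0.0056] 0.1295115587049686
F [ 0.5668  0.5972 -5.6455] se [0.3854 0.938  0.5232]
```

Request:
servo_tool(motion=[[0, -0.04, 0, 0.2, 0.5, 0.1, 1], [-0.01, -0.05, 0, 0.3, 0.9, 0.15, 1], [-0.01, -0.05, 0, 0.3, 1, 0.15, 1], [-0.01, -0.04, 0, 0.3, 1, 0.15, 1], [-0.01, -0.04, 0, 0.3, 1, 0.15, 1], [0, 0, 0, 0.25, 0.8, 0.1, 1], [0, 0, 0, 0.15, 0.4, 0.05, 1], [0, 0, 0, 0, 0.1, 0, 1]])

```text
time: 7.55
position: [0.526, -0.0165, 0.4041]
tool_rot: [[-0.984, 0.18, -0.014], [0.18, 0.984, 0.001], [0.014, -0.001, -1.0]]
wrist_force: [0.1, -1.0, -6.4]
gripper_width: 0.127
```

```bash
python3 st.py 12
python3 - <<'E'
from h import *
cv2.imwrite('pics/s2.png',get_image('side')[100:320,200:440][:,:,::-1].repeat(2,0).repeat(2,1))
for t in ['hook_seat','caddy_slot','caddy_bar','caddy']: print('side',t,[(np.round(q['position'],4),round(q['p'],2)) for q in place_of('side',t)[:2]])
get_image('scene')
for t in ['hook_seat','caddy_slot','caddy_bar']: print('scene',t,[(np.round(q['position'],4),round(q['p'],2)) for q in place_of('scene',t)[:2]])
get_image('wrist')
for t in ['hook_seat','caddy_slot']: print('wrist',t,[(np.round(q['position'],4),round(q['p'],2)) for q in place_of('wrist',t)[:2]])
E
```

```text
8.15 [ 0.5256 -0.018   0.4048] yaw 79.5029176497033 tilt [-0.0134  0.0009] 0.13443647160617359
F [ 0.0442 -0.3864 -6.0251] se [0.1273 0.1949 0.1701]
side hook_seat [(array([0.5462, 0.1016, 0.2897]), 0.83)]
side caddy_slot [(array([ 0.5236, -0.0164,  0.3061]), 0.93)]
side caddy_bar [(array([ 0.5218, -0.0195,  0.3335]), 0.95)]
side caddy [(array([ 0.5166, -0.0152,  0.1593]), 0.65)]
scene hook_seat [(array([0.5521, 0.1013, 0.2825]), 0.94)]
scene caddy_slot [(array([ 0.5231, -0.0154,  0.3079]), 0.84)]
scene caddy_bar [(array([ 0.5217, -0.0191,  0.3379]), 0.89), (array([ 0.7495, -0.213 ,  0.0004]), 0.5)]
wrist hook_seat [(array([0.549 , 0.0984, 0.2801]), 0.72)]
wrist caddy_slot []
```

View pics/s2.png

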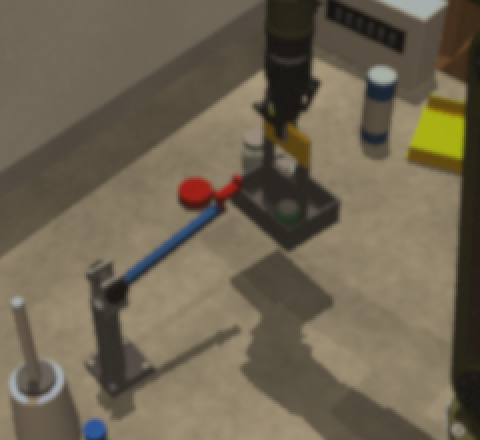

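Weight is about 6.0 N, so the arm should sink roughly 90 mm. The side view shows the caddy held level, with the red hook at about (232,188) in the crop, in line with the slot. I'll straighten the tool, correct the height and go in along the arm.

Request:
servo_tool(motion=[[0, -0.04, 0.06, 0.05, 0.2, 0.12, 1], [0, -0.04, 0.06, 0.09, 0.5, 0.1, 1], [0, -0.04, 0.06, 0.12, 0.6, 0.08, 1], [0, 0, 0, 0.1, 0.6, 0, 1], [0, 0, 0, 0.08, 0.4, 0, 1], [0, 0, 0, 0, 0.1, 0, 1], [0, 0, 0, 0, 0, 0, 1]])

```text
time: 9.33
position: [0.5375, 0.0489, 0.4139]
tool_rot: [[-0.987, 0.16, 0.002], [0.16, 0.987, 0.003], [-0.001, 0.003, -1.0]]
wrist_force: [-0.9, -0.7, -5.7]
gripper_width: 0.131
```

```bash
python3 st.py 3
```

```text
9.4833 [0.5374 0.0475 0.4138] yaw 80.67167220455703 tilt [0.0016 0.0023] 0.12699160005500476
F [ 0.1319 -0.1089 -5.9004] se [0.1253 0.0149 0.2135]
```

Request:
servo_tool(motion=[[0, 0, 0, 0.06, 0.25, -0.03, 1], [0, 0, 0, 0.08, 0.4, -0.03, 1], [0, 0, 0, 0.08, 0.4, -0.02, 1], [0, 0, 0, 0.08, 0.4, 0, 1], [0, 0, 0, 0.06, 0.3, 0, 1], [0, 0, 0, 0.04, 0.2, 0, 1], [0, 0, 0, 0, 0, 0, 1]])

```text
time: 10.07
position: [0.5483, 0.1, 0.4112]
tool_rot: [[-0.986, 0.165, 0.001], [0.165, 0.986, 0.002], [-0.001, 0.003, -1.0]]
wrist_force: [-0.2, -1.1, -5.8]
gripper_width: 0.129
```

```bash
python3 st.py 5
python3 - <<'E'
from h import *
A=get_image('side')[120:290,230:380];B=get_image('scene')[150:280,310:430]
A=cv2.resize(A,None,fx=3,fy=3,interpolation=2);B=cv2.resize(B,None,fx=3,fy=3,interpolation=2)
h=A.shape[0];B=cv2.copyMakeBorder(B,0,h-B.shape[0],0,0,0)
cv2.imwrite('pics/c3.png',cv2.hconcat([A,B])[:,:750,::-1])
for c in ['side','scene']:
  for t in ['hook_seat','caddy_slot','caddy_bar']: print(c,t,[(np.round(q['position'],4),round(q['p'],2)) for q in place_of(c,t)[:2]])
E
```

```text
10.3167 [0.5479 0.0981 0.4114] yaw 80.38707017101493 tilt [0.001  0.0014] 0.12851150652479984
F [ 0.1937  0.4419 -5.9948] se [0.2219 0.2896 0.2168]
side hook_seat [(array([0.5498, 0.1017, 0.2864]), 0.63)]
side caddy_slot [(array([0.5467, 0.0957, 0.3104]), 0.85), (array([ 0.5763,  0.5101, -0.0023]), 0.51)]
side caddy_bar [(array([0.5449, 0.1023, 0.3383]), 0.86)]
scene hook_seat []
scene caddy_slot [(array([0.5466, 0.0982, 0.3123]), 0.74)]
scene caddy_bar [(array([0.5494, 0.0975, 0.3445]), 0.7), (array([ 0.4523, -0.5531, -0.0002]), 0.57)]
```

View pics/c3.png

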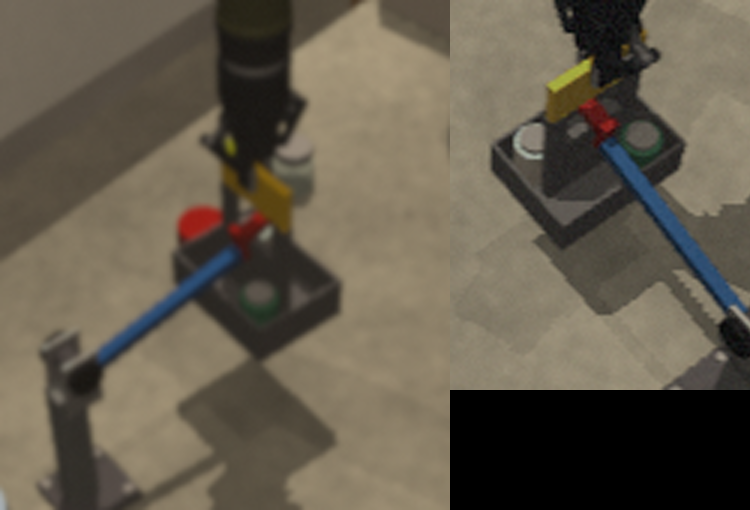

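The red hook is through the slot under the bar in both views, with no contact. The panel sits about 4 mm short of the seat's middle, so I'll shift it while lowering to just above the seat.

Request:
servo_tool(motion=[[0, 0, 0, 0, 0.06, -0.1, 1], [0, 0, 0, 0.02, 0.05, -0.2, 1], [0, 0, 0, 0, 0.02, -0.25, 1], [0, 0, 0, 0, 0, -0.2, 1], [0, 0, 0, 0, 0, -0.1, 1], [0, 0, 0, 0, 0, 0, 1]])

```text
time: 11.22
position: [0.5483, 0.1018, 0.3873]
tool_rot: [[-0.986, 0.167, 0.0], [0.167, 0.986, 0.002], [-0.0, 0.002, -1.0]]
wrist_force: [0.4, 0.1, -5.0]
gripper_width: 0.134
```

```bash
python3 st.py 8
```

```text
11.6167 [0.5488 0.1018 0.3888] yaw 80.37444219111835 tilt [0.0025 0.0021] 0.12837381411071333
F [ 0.1478  0.1107 -5.7914] se [0.1354 0.1922 0.1412]
```

Request:
servo_tool(motion=[[0, 0, 0, 0, 0, -0.1, 1], [0, 0, 0, 0, 0, -0.1, 1], [0, 0, 0, 0, -0.02, -0.1, 1], [0, 0, 0, 0, -0.02, -0.1, 1], [0, 0, 0, 0, -0.02, -0.1, 1], [0, 0, 0, -0.01, -0.02, -0.1, 1], [0, 0, 0, -0.01, -0.02, -0.1, 1], [0, 0, 0, 0, -0.02, -0.1, 1]])

```text
time: 12.28
position: [0.5487, 0.0988, 0.3685]
tool_rot: [[-0.986, 0.167, 0.005], [0.167, 0.986, 0.003], [-0.005, 0.004, -1.0]]
wrist_force: [-0.7, 0.0, -3.0]
gripper_width: 0.127
```

```bash
python3 st.py 8
```

```text
12.6833 [0.5486 0.0988 0.3689] yaw 80.38647951454116 tilt [0.0052 0.003 ] 0.12643485355778736
F [-0.3171  0.5616 -4.0339] se [0.1758 0.1531 0.2596]
```

Force is now shared as expected, with the hook taking about 2 N at 14 mm of sinking. I'll go on down the arc.

Request:
servo_tool(motion=[[-0.01, 0.02, 0, 0, -0.01, -0.1, 1], [-0.01, 0.02, 0, 0, -0.01, -0.12, 1], [-0.01, 0.01, 0, 0, -0.01, -0.12, 1], [0, 0, 0, -0.01, -0.01, -0.12, 1], [0, 0, 0, 0, -0.01, -0.12, 1], [0, 0, 0, 0, -0.01, -0.12, 1], [0, 0, 0, 0, -0.01, -0.12, 1], [0, 0, 0, 0, -0.01, -0.1, 1]])

```text
time: 13.35
position: [0.5486, 0.0965, 0.3445]
tool_rot: [[-0.986, 0.167, 0.001], [0.167, 0.986, -0.001], [-0.001, -0.001, -1.0]]
wrist_force: [-0.2, 0.2, -2.5]
gripper_width: 0.128
```

```bash
python3 st.py 4
```

```text
13.55 [0.5486 0.0966 0.3449] yaw 80.38641656610992 tilt [ 0.0008 -0.0009] 0.12989027165043207
F [ 0.0304  0.6106 -2.5764] se [0.3497 0.1814 0.1511]
```

Request:
servo_tool(motion=[[0, 0, 0, 0, 0, -0.1, 1], [0, 0, 0, 0, 0, -0.12, 1], [0, 0, 0, 0, 0, -0.12, 1], [0, 0, 0, 0, 0, -0.12, 1], [0, 0, 0, 0, 0, -0.12, 1], [0, 0, 0, 0, 0, -0.12, 1], [0, 0, 0, 0, 0, -0.1, 1], [0, 0, 0, 0, 0, -0.05, 1]])

```text
time: 14.22
position: [0.5484, 0.0962, 0.3225]
tool_rot: [[-0.986, 0.167, 0.002], [0.167, 0.986, -0.002], [-0.002, -0.001, -1.0]]
wrist_force: [-1.2, 0.4, -2.3]
gripper_width: 0.13
```

```bash
python3 st.py 8
```

```text
14.6167 [0.5485 0.0962 0.3231] yaw 80.3709203579367 tilt [ 0.0018 -0.0016] 0.12541700804085482
F [-1.3091 -0.197  -1.3748] se [0.1823 0.1157 0.1569]
```

Request:
servo_tool(motion=[[0, 0, 0, -0.02, 0, -0.08, 1], [0, 0, 0, -0.01, 0.01, -0.1, 1], [0, 0, 0, 0, 0.01, -0.1, 1], [-0.01, 0.01, 0, 0, 0.01, -0.1, 1], [0, 0, 0, 0, 0.01, -0.1, 1], [0, 0, 0, 0, 0.01, -0.1, 1], [0, 0, 0, 0, 0.01, -0.08, 1], [0, 0, 0, 0, 0, -0.04, 1]])

```text
time: 15.28
position: [0.5484, 0.0974, 0.3047]
tool_rot: [[-0.986, 0.168, 0.003], [0.168, 0.986, -0.004], [-0.004, -0.003, -1.0]]
wrist_force: [-1.0, 0.2, 0.0]
gripper_width: 0.13
```

```bash
python3 st.py 16
```

```text
16.0833 [0.5485 0.0974 0.3051] yaw 80.35225465233334 tilt [ 0.0035 -0.0037] 0.13647731912111016
F [-1.0364 -0.1627 -0.4063] se [0.1241 0.1409 0.1331]
```

Request:
servo_tool(motion=[[0.01, 0.01, 0, -0.02, 0.01, -0.06, 1], [0.01, 0.01, 0, -0.02, 0.01, -0.06, 1], [0.01, 0.01, 0, -0.02, 0, -0.06, 1], [0, 0, 0, -0.02, 0, -0.06, 1], [0, 0, 0, 0, 0, -0.05, 1], [0, 0, 0, 0, 0, -0.03, 1], [0, 0, 0, 0, 0, 0, 1]])

```text
time: 16.67
position: [0.5483, 0.0979, 0.2973]
tool_rot: [[-0.986, 0.168, 0.005], [0.168, 0.986, -0.0], [-0.005, 0.001, -1.0]]
wrist_force: [1.0, -0.0, 1.5]
gripper_width: 0.131
```

```bash
python3 st.py 20; python3 -c "
from h import *
print(sense()['wrist_torque'])"
```

```text
17.6667 [0.5483 0.0979 0.2974] yaw 80.32712130569747 tilt [ 0.0051 -0.0002] 0.12557185368219106
F [ 0.6238 -0.106   0.072 ] se [0.111  0.0694 0.1411]
[ 0.0017 -0.1908 -0.019 ]
```

Wrist force is near zero: 0.07 ± 0.14 N, with an empty reading of about 0.08. I'll go about 1.5 mm lower to sit inside the friction band, and relieve the small tilt and side force.

Request:
servo_tool(motion=[[0, 0.02, 0, 0.01, 0, -0.03, 1], [0, 0.02, 0, 0.01, 0, -0.03, 1], [0, 0.01, 0, 0.01, 0, 0, 1], [0, 0, 0, 0, 0, 0, 1], [0, 0, 0, 0, 0, 0, 1], [0, 0, 0, 0, 0, 0, 1]])

```text
time: 18.17
position: [0.549, 0.0981, 0.2957]
tool_rot: [[-0.986, 0.168, -0.001], [0.168, 0.986, 0.0], [0.001, 0.0, -1.0]]
wrist_force: [-0.3, -0.3, 0.1]
gripper_width: 0.132
```

```bash
python3 st.py 9;  python3 -c "
from h import *
print(sense()['wrist_torque'])
im=get_image('side');cv2.imwrite('pics/s4.png',cv2.resize(im[120:320,210:400],None,fx=3,fy=3,interpolation=2)[:,:,::-1])"
```

```text
18.6167 [0.549  0.0981 0.2957] yaw 80.33731961555065 tilt [-0.0011  0.0002] 0.1277726345793016
F [0.2532 0.1783 0.2498] se [0.1709 0.0856 0.169 ]
[ 0.0664 -0.1048  0.0027]
```

View pics/s4.png

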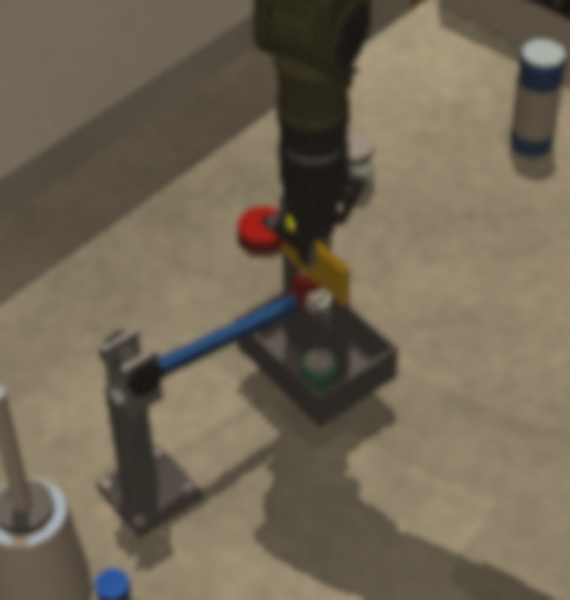

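The side view shows the caddy on the hook, which is at about (305,290) in the crop. The arm has sunk to slightly below level, the caddy is upright and the force is nulled. I'll ease the grip and then open.

Request:
servo_tool(motion=[[0, 0, 0, 0, 0, 0, 1], [0, 0, 0, 0, 0, 0, 1], [0, 0, 0, 0, 0, 0, 1], [0, 0, 0, 0, 0, 0, 1]], newtons=20)

```text
time: 19.0
position: [0.549, 0.0981, 0.2957]
tool_rot: [[-0.986, 0.168, -0.001], [0.168, 0.986, 0.0], [0.001, 0.0, -1.0]]
wrist_force: [0.5, -0.1, 0.4]
gripper_width: 0.13
```

Request:
servo_tool(motion=[[0, 0, 0, 0, 0, 0, 0.85], [0, 0, 0, 0, 0, 0, 0.8], [0, 0, 0, 0, 0, 0, 0.75], [0, 0, 0, 0, 0, 0, 0.7], [0, 0, 0, 0, 0, 0, 0.65], [0, 0, 0, 0, 0, 0, 0.6], [0, 0, 0, 0, 0, 0, 0.55], [0, 0, 0, 0, 0, 0, 0.5]])

```text
time: 19.67
position: [0.5484, 0.0979, 0.2954]
tool_rot: [[-0.986, 0.168, -0.003], [0.168, 0.986, -0.0], [0.003, -0.001, -1.0]]
wrist_force: [-0.3, -0.2, -0.5]
gripper_width: 0.502
```

Run:
```python
from h import *
im=get_image('side');cv2.imwrite('pics/s5.png',cv2.resize(im[120:320,210:400],None,fx=3,fy=3,interpolation=2)[:,:,::-1])
for t in ['caddy_slot','caddy_bar','caddy']: print(t,[(np.round(q['position'],4),round(q['p'],2)) for q in place_of('side',t)[:1]])
s=sense();print(s['time'],s['position'],s['wrist_force'],s['gripper_width'])
```

```text
caddy_slot [(array([0.5486, 0.0958, 0.1992]), 0.95)]
caddy_bar [(array([0.5459, 0.0975, 0.2243]), 0.64)]
caddy [(array([0.5493, 0.1035, 0.0515]), 0.71)]
19.8667 [0.5484 0.098  0.2954] [0.3259 0.167  0.081 ] 0.5015162723980111
```

View pics/s5.png

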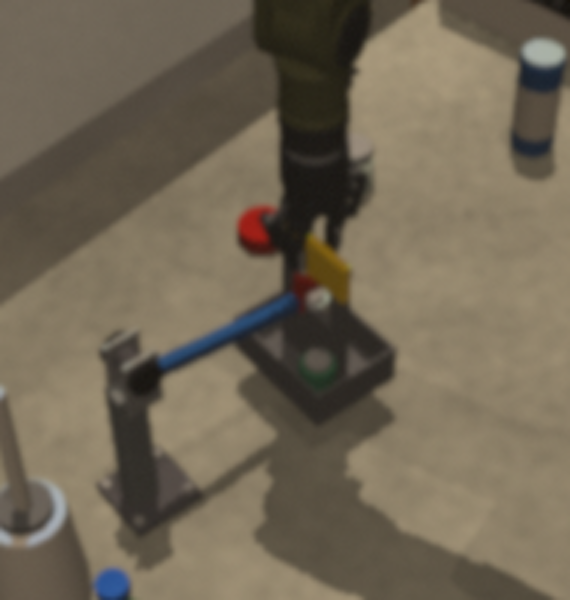

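The jaws are open and neither the caddy nor the arm has moved. Now I'll back straight up.

Request:
servo_tool(motion=[[0, 0, 0, 0, 0, 0.1, 0.4], [0, 0, 0, 0, 0, 0.3, 0.3], [0, 0, 0, 0, 0, 0.5, 0.3], [0, 0, 0, 0, 0, 0.7, 0.3], [0, 0, 0, 0, 0, 0.8, 0.3], [0, 0, 0, 0, 0, 0.8, 0.3], [0, 0, 0, 0, 0, 0.8, 0.3], [0, 0, 0, 0, 0, 0.4, 0.3]])

```text
time: 20.53
position: [0.5459, 0.0975, 0.4105]
tool_rot: [[-0.986, 0.168, -0.008], [0.168, 0.986, -0.001], [0.007, -0.002, -1.0]]
wrist_force: [0.6, 0.5, -0.3]
gripper_width: 0.697
```

Request:
servo_tool(motion=[[0, 0, 0, 0, 0, 0, 0.3], [0, 0, 0, 0, 0, 0, 0.3], [0, 0, 0, 0, 0, 0, 0.3], [0, 0, 0, 0, 0, 0, 0.3], [0, 0, 0, 0, 0, 0, 0.3], [0, 0, 0, 0, 0, 0, 0.3]])

```text
time: 21.03
position: [0.5462, 0.0975, 0.4125]
tool_rot: [[-0.986, 0.168, -0.005], [0.168, 0.986, -0.0], [0.004, -0.001, -1.0]]
wrist_force: [-0.2, -0.5, -0.7]
gripper_width: 0.699
```

Run:
```python
from h import *
im=get_image('side');cv2.imwrite('pics/s6.png',cv2.resize(im[120:320,210:400],None,fx=3,fy=3,interpolation=2)[:,:,::-1])
for t in ['caddy_slot','caddy_bar','caddy']: print(t,[(np.round(q['position'],4),round(q['p'],2)) for q in place_of('side',t)[:1]])
s=sense();print(s['time'],s['position'],s['wrist_force'],s['gripper_width'],s['dq'])
```

```text
caddy_slot [(array([0.5513, 0.0964, 0.1987]), 0.93)]
caddy_bar [(array([0.5489, 0.0959, 0.2264]), 0.94)]
caddy [(array([0.5487, 0.1055, 0.0524]), 0.86)]
21.2333 [0.5464 0.0976 0.4129] [-0.2798 -0.7555 -0.427 ] 0.6990912601917532 [-0.0992 -0.1649  0.2121  0.1433  0.0388  0.0258]
```

View pics/s6.png

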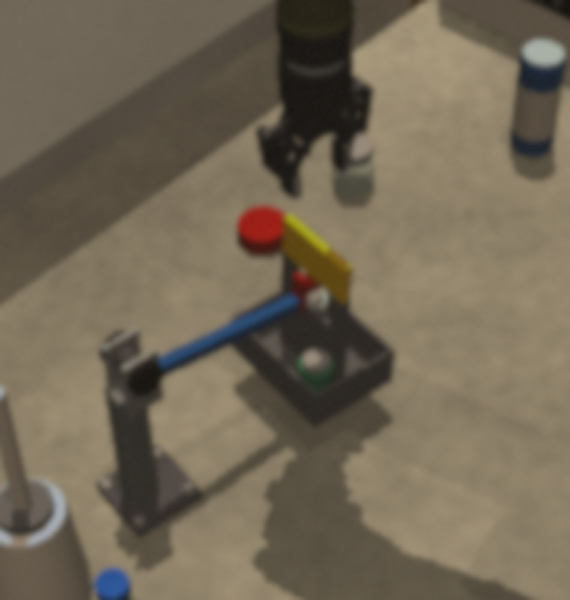

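The gripper is well clear in this view. The caddy hangs upright on the hook and the arm is unchanged, so I'll hand in.

```bash
python3 -c "
from station import *
print(close_job())"
```

```text
the job is handed in; nothing more can be done
None
```

The caddy hangs by its slot on the red hook, and I handed the job in at about 21 s of the 58 s allowed. I pinched it by the yellow bar and passed the slot over the hook from the free end. I then let it down along the arm's arc about 88 mm, until the wrist force was about zero. After holding still, I eased the grip, opened the jaws slowly and backed straight up.

- **Weight:** the caddy weighed about 5.9 to 6.0 N. Just before release the vertical force read +0.25 ± 0.17 N, against an empty reading of about +0.1 N. That is close to the arm's 0.15 N friction, but the force noise leaves a few millimetres of doubt about the exact balance point.
- **After release:** the slot edge was found at z = 0.199 m with the jaws just open and again after backing away, so the arm neither dropped nor sprang up.
- **Upright:** the caddy looks upright in the last picture. The trained network put its underside 8 to 10 mm off plumb toward the post, a lean of about 3°. It matches what I expected from the panel resting on one edge of the tilted seat.
- **Side force:** during lowering there was a brief side force of about 1 to 1.3 N on the gripper, because I followed the hook's sideways motion imperfectly. I relieved it before letting go.
- **Other things on the top:** nothing touched them that I know of. I did not measure their places again at the end.

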